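# Open the battery charging box on the motorcycle bench

### The job

Slide the charger's rate slider to the standby mark (level with the two raised ribs beside its track), and only then tug the grey charging box's cover up by its bar handle, before touching its catch, to learn whether the catch holds it. If it is caught, slide the catch's release knob all the way across; then lift the cover by the bar to about half open, roughly 45 degrees. Finish while still holding it there by the bar with the slider left at the mark, and without disturbing the other things on the bench.

Things in the scene. Friction and masses are not known exactly. Their poses are not given: they have to be found in the camera images.
- charger: fixed blue charger case, 160 x 210 x 60 mm tall; origin at the centre of its underside on the bench; may stand left or right of the box and turned. On its top runs a 40 mm wide, 170 mm long, 14 mm high aluminium track along the case's own y, centred 20 mm to -x of the middle.
- rate_top (a point): centre of the top of the rate slider's black grip: 28 mm (case x) by 20 mm (case y), 40 mm tall, standing on the track (its foot is 75 mm above the bench). Axes as the charger's; slides along y with about 1.5 N of friction, and stays where it is left.
- rate (a joint): position of the slider grip on its track in m, 0 at the -y end to 0.12 at the +y end; it is at the standby mark at 0.035.
- standby_mark (a point): point on top of the track where the middle of the grip's foot stands when it is at the standby mark. Two small raised ribs, of the same metal as the track (8 mm wide along the track, 22 mm long, 12 mm tall) stand left and right of the track at this place, their tops 2 mm below the track's top.
- chargebox: fixed grey steel box, 200 (x) x 220 (y) x 130 mm tall; origin at the centre of its underside on the bench; its x points away from the robot, turned up to 0.25 rad. The cover's hinge is along its robot-side top edge. On its far side a dark closed catch housing sticks out 65 mm, 110 mm long in y, top 128 mm above the bench.
- box_hinge (a point): middle of the cover's hinge axis: 100 mm to the robot's side of the box's centre, 130.5 mm up. The axis runs along the box's y; axes as the box's.
- cover: the box's grey hinged cover, 200 x 220 x 8 mm, 0.4 to 0.65 kg. Origin at box_hinge; x from hinge to far edge, z out of its top. Opening angle = tilt of z: 0 shut, far edge swings up towards the robot, stop at 1.45 rad. It falls shut when let go. If caught, it rises only about 0.027 rad (4.5 mm at the bar) and stops hard; if free, it lifts with 3 to 5 N at the bar.
- cover_bar (a point): round steel bar handle on the cover, 12 mm thick and 100 mm long, parallel to the hinge, on two posts at its ends; this point is the bar's middle, at x 165 mm, z 52 mm in the cover's frame (44 mm above the cover's top face). Axes turn with the cover; y is along the bar; lifting, it follows an arc about the hinge.
- release_top (a point): centre of the top of the catch's black release knob: 20 mm (box x) by 16 mm (box y), 50 mm tall, standing on the catch housing beyond the cover's far edge. It slides along the box's +y, with 2 to 5 N, and stays where it is left. Axes as the box's.
- release (a joint): position of the release knob in m: 0 at the start always, 0.030 pushed all the way to the box's +y. On its way it pushes the hidden catch bolt, if that is engaged, clear of the cover's hook (past about 0.022). The bolt is sticky and stays where it is; it may or may not be engaged at the start, and nothing outside shows which.
- piston: steel piston, a 26 mm disc 22 mm tall, standing on the charger's lid beside the slider; leave alone. Origin at its foot or middle.
- screwdriver: screwdriver, 200 mm long, lying on the bench between box and charger; leave alone. Origin at its foot or middle.
- bearing: ball bearing ring, 36 mm across, 12 mm tall, on the bench; leave alone. Origin at its foot or middle.
- wrench: open wrench lying on the bench at the robot's left; leave alone. Origin at its foot or middle.
- battery: spare white battery, 90 x 150 x 107 mm, on the bench at the robot's right; leave alone. Origin at its foot or middle.
- jar_a: clear jar, 80 mm across, 110 mm tall, on the far side of the bench; leave alone. Origin at its foot or middle.
- jar_b: clear jar, 70 mm across, 90 mm tall, on the far side of the bench; leave alone. Origin at its foot or middle.
- can: spray can, 56 mm across, 160 mm tall, on the bench at the robot's left; leave alone. Origin at its foot or middle.

How it is judged (in metres and radians):
On the way, in this order (a step that is already met when the one before it is completed fails the run):
1. the rate slider stands at the standby mark while the cover is still shut and the release knob untouched (value of joint rate between 0.028 and 0.042 m and angle between cover's own z axis and vertical below 0.008 rad and value of joint release below 0.005 m), for 0.5 s.
2. the cover is tugged up by its bar, at least 0.012 rad, with the release knob not yet moved (contact force between the fingers and cover_c4 above 1 N and angle between cover's own z axis and vertical above 0.012 rad and value of joint release below 0.005 m), for 0.1 s.
3. the cover is lifted by its bar past 0.52 rad (contact force between the fingers and cover_c4 above 1 N and angle between cover's own z axis and vertical above 0.52 rad), for 0.2 s.
At the end, for the whole second after the job is handed in: The slider stands within 7 mm of the standby mark, and the fingers hold the cover by its bar (over 1 N), still, open between 30 and 60 degrees (0.52 to 1.05 rad) (all of step 3 and value of joint rate between 0.028 and 0.042 m and angle between cover's own z axis and vertical below 1.05 rad and angular speed of cover below 0.1 rad/s); the arm keeps its last pose, push and grip.
It fails at once if a bystander on the bench is moved more than 25 mm (distance of any of piston, screwdriver, bearing, wrench, battery, jar_a, jar_b, can from where it was at the start of the episode above 0.025 m).
It also fails if it takes over 72 s, if anything falls off the work surface, if the arm or the gripper's body presses on something with over 40 N, if the wrist force passes 120 N, or if a joint passes its speed limit or range.

### The arm

A 6-joint arm with a two-finger parallel gripper is mounted at the origin on the work surface. World frame = base frame: x ahead of the robot, y to its left, z up, the work surface at z = 0. Lengths are in m, angles in degrees, forces in N, time in s.
With the tool pointing down it reaches from about 0.4 to 0.825 m from the base axis. Payload 7 kg.
Tool frame: the origin (TCP) lies midway between the tips of the shut fingers; the grasp point (between the pads) lies 19 mm behind it; z points along the fingers, y is the line along which they close (so a half turn about z gives the same grasp; the last joint's range is limited). The gripper opens to 88 mm and grips with 3 to 60 N. Pads are 19 mm wide; open, the fingers measure 130 mm over their backs; the gripper's body (78 mm by 193 mm) begins 47 mm behind the grasp point.
Start: joints at [92.882, 20.546, 0.682, 0, -70.136, -16.507], TCP at [0.159, 0.656, 0.227] pointing down, gripper open.
Joint ranges: [-176.03, 176.03], [-82.01, 121.73], [-58.28, 71.71], [-173.87, 95.51], [-174.79, -0.11], [-173.66, 173.66]. Speed limits (degrees/s): [136.94, 136.94, 172.46, 180, 180, 180].

### API

Orientations are given as a 3x3 rotation matrix whose columns are the frame's x, y, z axes.
In Python, from rig import robot gives the robot as it stands. Calls block until the motion is done:
- robot.goto(position, orientation): joint-space move of the TCP to a pose.
- robot.servo_line(position, ori=None, speed=0.15): straight line of the TCP; ori=None keeps the orientation; speed is the mean speed in m/s.
- robot.movej(angles): joint-space move.
- robot.move_gripper(opening): opening from 0.0 (shut) to 1.0 (fully open); the grip force is fixed at half the most; returns when the fingers have stopped.
- robot.dwell(seconds).
- robot.ik(position, orientation): joint angles nearest the present ones, or None.
- robot.grab_frame(name): name is "scene" or "top"; returns (picture, depth): 384x512x3 uint8, red, green, blue; 384x512 float32, m along the optical axis (not along the pixel's ray), 0 where there is no reading.
- robot.camera_info(name): a dict with "vfov" (degrees; the focal length in pixels is half the picture's height over the tangent of half this angle, whatever the lens; pixels are square), "cx", "cy" (the principal point, pixels), "k1" (the pictures are not rectified: a ray, as slopes to the right and down, at radius r is drawn at 1 + k1 r^2 times it, then the intrinsics apply), "view" (4x4, takes a point from world to camera coordinates). Camera axes: x right, y down, z forward; pixel columns grow to the right and rows downward; lengths in m; the calibration is good to about 2 mm. A picture is of the moment at which its call begins. camera_info takes no time and is no camera call.
A pose or a line that the arm cannot do raises robot.Unreachable and nothing moves.
- robot.job_done(): hands the job in; it is judged then, once.
Readings, each from a call of its own:
- robot.read_t(): time.
- robot.read_qpos(): joint angles.
- robot.read_qvel(): joint speeds.
- robot.read_effort(): joint torques, N m.
- robot.read_position(): TCP position.
- robot.read_tcp_rot(): TCP orientation.
- robot.read_force(): force on the tool from outside, world axes, zero at the start.
- robot.read_ft_torque(): the same for the moment, N m.
- robot.read_grip_width(): opening from 0.0 (shut) to 1.0 (fully open).
- robot.read_finger_force(): force on a finger pad.
Only numpy, scipy, OpenCV 4.12 (cv2) and the standard library are available. Lean on these libraries where they do the work, as an engineer would, in place of code of your own. Each camera call takes 0.05 s, during which the arm holds its last target. There are 200 camera calls.

## Working session

There is one attempt and no reset: what is moved stays moved. The work goes in short steps, each a Python script; the robot and the scene stay as the last script left them, time stands still between calls to the robot, and variables do not carry over. Pictures are saved under pics/ and viewed, at most 10 in all, crops included, and the job is handed in when it is done.

```bash
mkdir -p pics; cat > h.py <<'E'
import numpy as np, cv2
from rig import robot
def P(name,D,pts):
    c=robot.camera_info(name); V=np.array(c["view"]); f=192/np.tan(np.radians(c["vfov"]/2))
    out=[]
    for u,v in pts:
        d=D[int(round(v)),int(round(u))]
        x,y=cv2.undistortPoints(np.array([[[float(u),float(v)]]]),np.array([[f,0,c["cx"]],[0,f,c["cy"]],[0,0,1.]]),np.array([c["k1"],0,0,0.]))[0,0]
        out.append((np.linalg.inv(V)@[x*d,y*d,d,1])[:3])
    return np.array(out)
def Pall(name,D):
    c=robot.camera_info(name); V=np.array(c["view"]); f=192/np.tan(np.radians(c["vfov"]/2))
    v,u=np.mgrid[:384,:512]
    n=cv2.undistortPoints(np.stack([u,v],-1).reshape(-1,1,2).astype(float),np.array([[f,0,c["cx"]],[0,f,c["cy"]],[0,0,1.]]),np.array([c["k1"],0,0,0.])).reshape(384,512,2)
    X=np.concatenate([n*D[...,None],D[...,None],np.ones((384,512,1))],-1)
    return (X@np.linalg.inv(V).T)[...,:3]
E
python3 - <<'E'
from h import *
for n in("scene","top"):
    p,D=robot.grab_frame(n); np.savez("pics/%s0"%n,p=p,D=D)
    cv2.imwrite(f"pics/{n}0.png",cv2.resize(p[...,::-1],(800,600),interpolation=cv2.INTER_CUBIC))
    print(robot.camera_info(n))
E
```

```text
{'vfov': 52.47302907705907, 'cx': 253.3753636719924, 'cy': 186.38009632711848, 'k1': -0.03675382440530553, 'view': array([[ 0.75776846,  0.65236054, -0.01458375, -0.44802614],
       [ 0.53142042, -0.629948  , -0.56635489, -0.26353537],
       [-0.37865458,  0.42141577, -0.82403243,  1.65391257],
       [ 0.        ,  0.        ,  0.        ,  1.        ]])}
{'vfov': 46.38433437140492, 'cx': 252.27230438247216, 'cy': 194.20801030487817, 'k1': -0.09244799478730674, 'view': array([[ 1.00255747e-03, -9.99809964e-01,  1.94687224e-02,
        -3.01294299e-02],
       [-9.91387351e-01, -3.54333119e-03, -1.30914345e-01,
         6.10423823e-01],
       [ 1.30958450e-01, -1.91697960e-02, -9.91202504e-01,
         1.40360115e+00],
       [ 0.00000000e+00,  0.00000000e+00,  0.00000000e+00,
         1.00000000e+00]])}
```

View pics/top0.png

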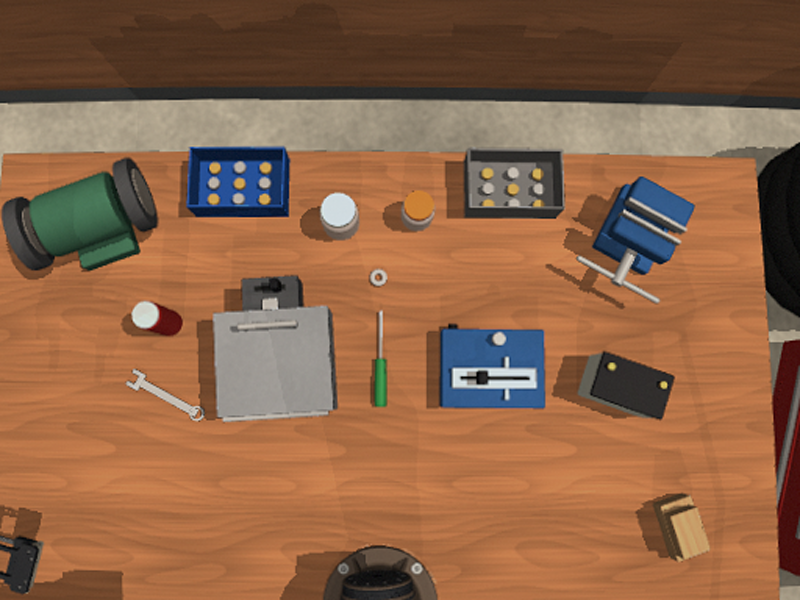

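View pics/scene0.png

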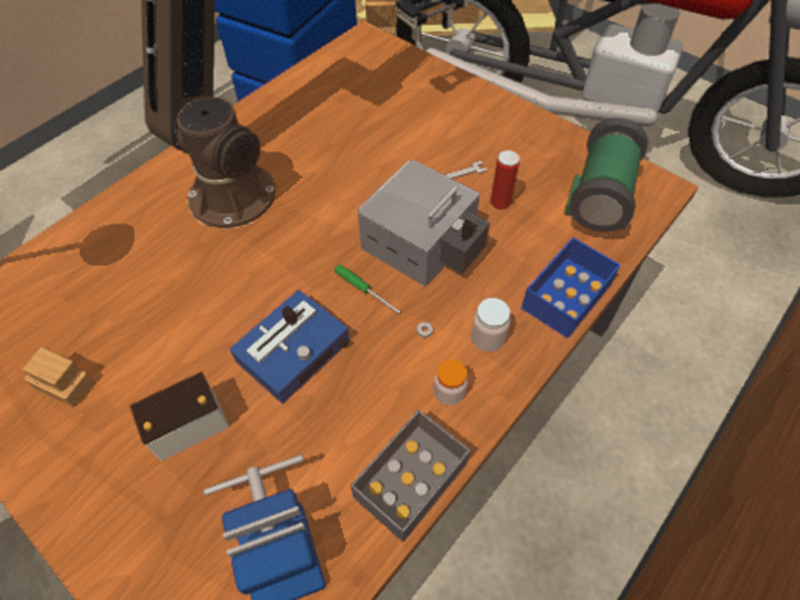

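Top view (800×600): the box cover is at about (272,365) with its bar at (267,325), and the knob is at (272,286). The charger is at (493,368), with the slider grip at (481,377) and the ribs at (507,362)/(507,393). The slider therefore has to move right (world -y) by about 5 cm. The piston is at (498,338). Next I'll fit the poses from depth.

```bash
python3 - <<'E'
from h import *
f=np.load("pics/top0.npz"); p,D=f["p"],f["D"]; X=Pall("top",D); s=512/800
def reg(a,b,c,d,z0,z1,col=None):
    m=np.zeros(D.shape,bool); m[int(b*s):int(d*s)+1,int(a*s):int(c*s)+1]=1
    m&=(X[...,2]>z0)&(X[...,2]<z1)
    if col is not None: m&=col
    return X[m]
def rect(n,q):
    if len(q)<3: print(n,len(q));return
    r=cv2.minAreaRect((q[:,:2]*1000).astype(np.float32)); print(n,len(q),"c",np.round(r[0],1),"size",np.round(r[1],1),"ang",round(r[2],2),"mean",np.round(q.mean(0)*1000,1))
g=p.astype(int); dark=g.max(-1)<70; bright=g.min(-1)>150
rect("cover",reg(205,295,345,425,.126,.142))
q=reg(225,310,310,335,.165,.20); rect("bar",q)
v=np.linalg.svd((q-q.mean(0))[:,:2])[2][0];print(v, np.degrees(np.arctan2(v[1],v[0])))
rect("knob",reg(245,270,305,300,.16,.20)); rect("housing",reg(235,270,310,312,.115,.142,dark))
rect("case",reg(435,320,550,412,.05,.066)); rect("track",reg(445,362,542,392,.068,.082)); 
rect("grip",reg(465,360,500,395,.1,.13)); rect("piston",reg(485,325,512,350,.075,.1))
rect("ribs",reg(500,350,514,367,.064,.085)); rect("ribs2",reg(500,389,514,402,.064,.085))
f=np.load("pics/scene0.npz"); p,D=f["p"],f["D"]; X=Pall("scene",D); g=p.astype(int); dark=g.max(-1)<70
print('scene')
rect("cover",reg(355,155,485,245,.126,.142)); rect("bar",reg(420,180,465,230,.165,.2)); rect("knob",reg(450,210,485,245,.165,.2,dark))
rect("case",reg(230,285,350,400,.05,.066)); rect("grip",reg(275,300,305,330,.1,.13)); rect("piston",reg(290,340,320,365,.075,.1))
E
```

```text
cover 4607 c [499.7 205.9] size [241.9 219.5] ang 3.97 mean [488.  205.1 137.7]
bar 161 c [551.1 211.3] size [ 12.2 110.3] ang 3.56 mean [550.9 209.6 187. ]
[ 0.07230251 -0.99738275] -85.85375364978002
knob 47 c [629.8 201.1] size [20.2 17.1] ang 3.24 mean [629.5 200.  176.1]
housing 117 c [620.  202.7] size [57.  86.7] ang 4.65 mean [624.6 209.2 128.2]
case 2389 c [ 476.4 -228.3] size [157.9 207.8] ang 0.11 mean [ 480.8 -225.8   60.6]
track 601 c [ 461.1 -226.6] size [172.8  59.2] ang 89.87 mean [ 457.  -228.8   75.2]
grip 66 c [ 457.1 -199.2] size [27.5 19.5] ang 0.32 mean [ 456.9 -199.3  114.2]
piston 55 c [ 535.5 -237.4] size [22.2 23.6] ang 0.82 mean [ 534.9 -237.7   82.9]
ribs 26 c [ 496.5 -255.8] size [29.6 18. ] ang 14.08 mean [ 491.8 -254.3   69.8]
ribs2 28 c [ 423.8 -252.5] size [29.9 25.4] ang 4.91 mean [ 426.2 -251.7   70.1]
scene
cover 2581 c [517.  208.2] size [276.9 226.4] ang 4.4 mean [500.  199.5 136.6]
bar 101 c [564.8 199.5] size [ 78.3 107.5] ang 48.5 mean [560.6 204.8 183.8]
knob 31 c [633.1 199.9] size [16.1 19.7] ang 84.32 mean [634.8 198.4 173.6]
case 1877 c [ 479.  -229.1] size [211.4 163.8] ang 89.44 mean [ 492.3 -235.7   59.2]
grip 54 c [ 461.2 -200.5] size [28.2 19.2] ang 1.69 mean [ 462.3 -201.3  111.1]
piston 46 c [ 538.5 -238. ] size [24.4 23.2] ang 80.11 mean [ 538.2 -238.1   81.1]
```

```bash
cat >> h.py <<'E'
def down(cx,cy=0.):
    y=np.array([cx,cy,0.])/np.hypot(cx,cy); z=np.array([0,0,-1.]); return np.c_[np.cross(y,z),y,z]
def best(p,c):  # of the two half turns, the one with least joint 6 travel
    q0=robot.read_qpos(); o=[]
    for s in(1,-1):
        R=down(s*c[0],s*c[1]); q=robot.ik(p,R)
        if q is not None: o.append((np.abs(np.array(q)-q0).max(),s,R))
    return min(o,key=lambda t:t[0])[2]
E
python3 - <<'E'
from h import *
p=robot.read_position(); robot.servo_line([p[0],p[1],.32],speed=.3)
R=best([.459,-.1995,.25],(0,1))
robot.goto([.459,-.1995,.25],R); robot.servo_line([.459,-.1995,.15],speed=.2); robot.move_gripper(.6)
robot.servo_line([.459,-.1995,.090],speed=.1); robot.move_gripper(0)
print(robot.read_position(),robot.read_grip_width(),robot.read_force())
robot.servo_line([.459,-.2535,.090],speed=.06); print(robot.read_position(),robot.read_force(),robot.read_t())
robot.move_gripper(.5); robot.servo_line([.459,-.2535,.25],speed=.25)
for n in("scene","top"):
    p,D=robot.grab_frame(n); np.savez("pics/%s1"%n,p=p,D=D)
    if n=="scene": cv2.imwrite("pics/scene1.png",cv2.resize(p[170:270,130:240,::-1],None,fx=5,fy=5,interpolation=cv2.INTER_CUBIC))
X=Pall("scene",D:=np.load("pics/scene1.npz")["D"])
m=(X[...,2]>.1)&(X[...,2]<.13)&(abs(X[...,0]-.46)<.04)&(abs(X[...,1]+.25)<.04); print(m.sum(),X[m].mean(0),cv2.minAreaRect((X[m][:,:2]*1000).astype(np.float32)))
# feasibility for the lift
for a in(0,15,25,45):
  r=np.radians(45);t=np.radians(a);ex=np.array([np.cos(.07),np.sin(.07),0]);ez=np.array([0,0,1.])
  pos=np.array([.3875,.199,.1305])+ex*(.165*np.cos(r)-.052*np.sin(r))+ez*(.165*np.sin(r)+.052*np.cos(r))
  z=-(ez*np.cos(t)-ex*np.sin(t))
  for s in(1,-1):
    y=s*(ex*np.cos(t)+ez*np.sin(t)); print(a,s,robot.ik(pos+.019*z,np.c_[np.cross(y,z),y,z]))
E
```

```text
[ 0.4590718  -0.19948731  0.09017515] 0.22741841255410203 [-1.56174268  0.98258752  2.92006531]
[ 0.45858155 -0.25491184  0.09016718] [-2.32150807 -2.1328684   5.83073069] 7.6167
55 [ 0.46141375 -0.25641175  0.11178427] ((460.3031311035156, -254.92259216308594), (21.422082901000977, 26.527076721191406), 84.58777618408203)
0 1 [ 45.73768804   3.44536978 -16.26147051   0.         -70.29315971
 138.27301653]
0 -1 [ 45.73768804   3.44536978 -16.26147051   0.         -70.29315971
 -41.72698347]
15 1 [ 53.91800864  -5.17563203 -31.96710722  14.11990556 -54.25499461
 122.71417744]
15 -1 [ 53.91800864  -5.17563203 -31.96710722  14.11990556 -54.25499461
 -57.28582256]
25 1 [ 58.39678496 -10.14667831 -44.15851684  29.24568525 -44.68747465
 106.61431708]
25 -1 [ 58.39678496 -10.14667831 -44.15851684  29.24568525 -44.68747465
 -73.38568292]
45 1 None
45 -1 None
```

View pics/scene1.png

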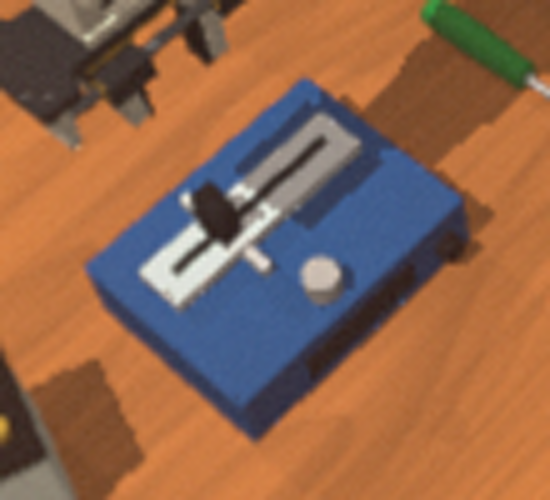

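The grip foot at about (223,232) stands on the line between the ribs at (187,201) and (258,260), so the slider is at the mark and the piston hasn't moved. Next is the tug on the bar.

```bash
cat >> h.py <<'E'
A=np.radians(4.0); EX=np.array([np.cos(A),np.sin(A),0]); EY=np.array([-np.sin(A),np.cos(A),0]); EZ=np.array([0,0,1.])
BAR=np.array([.5525,.2095,.1825])
E
python3 - <<'E'
from h import *
p=robot.read_position(); robot.servo_line([p[0],p[1],.30],speed=.3)
a=BAR+[0,0,.08]; R=best(a,EX[:2])
robot.goto(a,R); robot.move_gripper(.45)
g=BAR-[0,0,.017]
robot.servo_line(g,speed=.12); f0=robot.read_force(); robot.move_gripper(0)
print(robot.read_position(),robot.read_grip_width(),np.array(robot.read_force())-f0,robot.read_finger_force())
g=np.array(robot.read_position())
for i in range(1,8):
    robot.servo_line(g+[0,0,.001*i],speed=.02); f=np.array(robot.read_force())-f0
    print(i,np.round(f,1),round(robot.read_position()[2]-g[2],4))
    if abs(f[2])>25: break
robot.dwell(.3); print(robot.read_force(),robot.read_position(),robot.read_t())
E
```

```text
[0.55278774 0.20957303 0.16574034] 0.12363944649933638 [-0.35466156 -1.83915413 -0.21363934] 30.000396072864532
1 [-0.  -0.1 -2. ] 0.0007
2 [-2.   0.6 -3.7] 0.0016
3 [-4.4  2.  -4.6] 0.0026
4 [-7.   1.9 -5.4] 0.0034
5 [-5.9  2.9 -6.9] 0.0042
6 [ -5.    3.1 -14.2] 0.0044
7 [ -3.1   4.2 -26.1] 0.0048
[ -1.40066466   4.24997695 -27.05538162] [0.55133904 0.20932614 0.17051558] 15.15
```

The force climbs steeply at about 4.5 mm of lift, from 7 to 27 N, so the cover is caught. Lower it, let go and slide the knob.

```bash
python3 - <<'E'
from h import *
p=np.array(robot.read_position()); R=robot.read_tcp_rot()
robot.servo_line(p-[0,0,.0048],speed=.03); robot.move_gripper(.45)
robot.servo_line(BAR+[0,0,.07],speed=.2)
K=np.array([.631,.200,.148]); robot.move_gripper(0)
s=K-EY*.040
robot.goto(s+[0,0,.10],R); robot.servo_line(s,speed=.15); robot.dwell(.2)
f0=np.array(robot.read_force()); p0=np.array(robot.read_position())
for d in np.arange(.012,.064,.003):
    robot.servo_line(s+EY*d,speed=.05); f=np.array(robot.read_force())-f0
    print(round(d,3),round((np.array(robot.read_position())-p0)@EY,4),round(f@EY,1),round(f@EX,1))
    if f@EY<-22: break
robot.dwell(.2); print((robot.read_force()-f0)@EY,robot.read_t())
b=np.array(robot.read_position()); robot.servo_line(b-EY*.006,speed=.1); robot.servo_line(b-EY*.006+[0,0,.12],speed=.25)
p,D=robot.grab_frame("top"); cv2.imwrite("pics/top2.png",cv2.resize(p[150:290,110:260,::-1],None,fx=4,fy=4,interpolation=cv2.INTER_CUBIC))
E
```

```text
0.012 0.0122 0.2 0.7
0.015 0.0148 -0.1 1.1
0.018 0.0178 0.4 0.3
0.021 0.0209 0.3 0.7
0.024 0.0238 -0.8 -0.1
0.027 0.0269 -0.9 0.3
0.03 0.0298 -1.9 1.1
0.033 0.0328 -2.7 0.3
0.036 0.0359 -2.1 -0.1
0.039 0.0389 -2.4 0.1
0.042 0.0419 -2.8 -0.3
0.045 0.0449 -2.3 0.5
0.048 0.0479 -1.6 1.2
0.051 0.0509 -2.9 -0.2
0.054 0.0515 -11.1 1.0
0.057 0.0519 -20.4 3.5
0.06 0.0522 -29.4 5.2
-29.565460731198932 23.7333
```

View pics/top2.png

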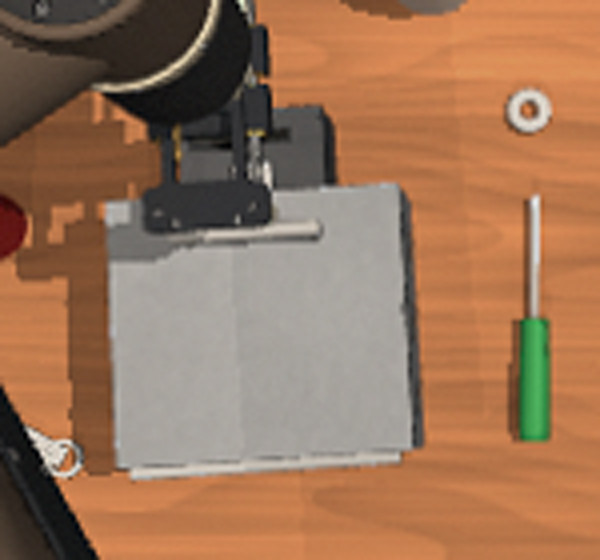

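The knob travelled 30 mm, from first contact at 22 mm to a hard stop at 51.5 mm. In the crop the cover is shut, with the bar at (265,231), and the screwdriver and bearing are in place. Now the lift.

```bash
python3 - <<'E'
from h import *
R=robot.read_tcp_rot(); s=np.sign(R[:,1]@EX)
a=BAR+[0,0,.08]; robot.goto(a,R); robot.move_gripper(.45)
robot.servo_line(BAR-[0,0,.017],speed=.12); f0=np.array(robot.read_force()); robot.move_gripper(0)
g=np.array(robot.read_position()); B=g+[0,0,.017]; H=B-.165*EX-.052*EZ
print(robot.read_grip_width(),robot.read_finger_force())
for th in np.arange(.08,.801,.08):
    t=.4*th; z=-(EZ*np.cos(t)-EX*np.sin(t)); y=s*(EX*np.cos(t)+EZ*np.sin(t))
    b=H+EX*(.165*np.cos(th)-.052*np.sin(th))+EZ*(.165*np.sin(th)+.052*np.cos(th))
    robot.servo_line(b+.017*z,np.c_[np.cross(y,z),y,z],speed=.05)
    f=np.array(robot.read_force())-f0; print(round(th,2),np.round(f,1),round(robot.read_grip_width(),3))
    if np.linalg.norm(f)>45: break
robot.dwell(.5); print(robot.read_position(),b+.017*z,robot.read_finger_force(),robot.read_t())
for n in("scene","top"):
    p,D=robot.grab_frame(n); X=Pall(n,D)
    cv2.imwrite(f"pics/{n}3.png",cv2.resize(p[...,::-1],(800,600),interpolation=cv2.INTER_CUBIC))
    m=(X[...,2]>.1)&(X[...,2]<.13)&(abs(X[...,0]-.46)<.04)&(abs(X[...,1]+.25)<.04); print(n,m.sum(),X[m].mean(0))
E
```

```text
0.12285850978531512 30.000413954257965
0.08 [ 2.8  0.1 -4.1] 0.126
0.16 [ 2.4  0.3 -3.1] 0.126
0.24 [ 4.   0.3 -2.2] 0.126
0.32 [ 5.  -1.6 -1.7] 0.13
0.4 [ 6.1 -0.4  0.8] 0.12
0.48 [ 6.  -1.7  0.3] 0.125
0.56 [ 7.4 -2.3  3.2] 0.124
0.64 [ 7.3 -2.9  3.6] 0.126
0.72 [ 7.7 -3.3  4.6] 0.128
0.8 [ 7.6 -2.4  6.5] 0.125
[0.47195951 0.20409369 0.27035088] [0.47091167 0.20383837 0.26921985] 30.004454255104065 32.2083
scene 58 [ 0.46179538 -0.25671831  0.11115813]
top 54 [ 0.45527398 -0.25269734  0.11435678]
```

View pics/scene3.png

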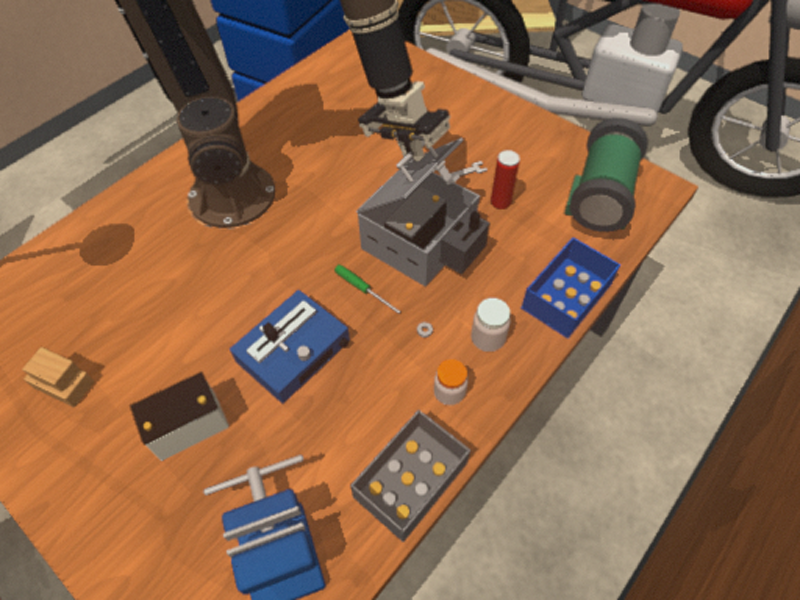

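The cover is open about 45° with its edge at about (455,150), held by the bar at (420,165). The slider at (272,332) is at the ribs, and the bystanders haven't moved.

```bash
python3 -c "
from rig import robot
print(robot.job_done())"
```

```text
the job is handed in; nothing more can be done
None
```

I handed the job in at about 32 s: slider at the standby mark, catch tested and found holding, knob slid its full 30 mm across, and the cover held by its bar at about 45°; the other things looked undisturbed in the last picture, and no verdict came back.

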